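# Zero the nip dial of the label roller press, back it off three clicks and lock it

## Task

Set the nip of the blue label roller press for card: turn the red handle of its dial clockwise until it comes up firmly against its stop, without forcing it, then turn it back exactly three clicks. Then slide the yellow lock knob fully in towards the dial so that the setting cannot drift.

Things in the scene. Friction and masses are not known exactly. Their poses are not given: they have to be found in the camera images.
- press: Blue hand-cranked roller press fixed on the bench, 150 x 250 mm on plan, its bridge's top 130 mm above the bench. Origin: centre of its underside; x points from the feed side (toward the robot) to the back, y to its left (crank side), z up. The dial stands upright over the origin. Turned clockwise, seen from above, it screws the upper roller down and closes the nip.
- dial_grip (a point): Middle of the red T-handle bar on the dial, on the dial's axis, 183 mm above the bench. The bar is 56 mm long (point's x), 12 mm wide (its y), 32 mm tall (from 164 to 196 mm above the bench). It is clamped on the screw at any angle, so its direction does not tell the setting. At the start the dial stands some 1 to 6 clicks anticlockwise of its stop.
- index_wheel (a point): Point on the dial's axis at the top of its steel index wheel, 24 mm in radius, 154 mm above the bench; does not turn. The dial has 16 clicks a turn (22.5 degrees each), the stop being click zero. A spring ball holds it in each click: about 0.17 N m takes it over to the next, and let go within a third of a click it settles in the nearest.
- stop_pin: Fixed pin hidden under the index wheel; a lug on the screw runs against it when the nip is closed. There the torque rises steeply: 0.25 N m at the handle, kept for a moment, is firm (over 12 N on the pin); above 0.7 N m is forcing it (35 N on the pin). The pin's place does not tell at which direction of the handle the stop is met.
- roller_mid (a point): Middle of the upper rubber roller's axis (36 mm in diameter, 196 mm long, along the press's y). It lies 76.5 mm above the bench with the nip closed and rises 0.25 mm a click as the dial is turned back, so 77.25 mm at three clicks: too fine to trust a reading for.
- lock_grip (a point): Grip point, on the axis, of the upright yellow lock knob to the right of the dial: 13 mm in diameter, from 152 to 190 mm above the bench; this point is at 176 mm. With the bolt out it lies 83 mm from the dial's axis, on the press's -y side. The knob stands on a sliding steel bolt, whose top is 154 mm above the bench.
- lock_bolt (a joint): Travel of the lock bolt in m along the press's +y, toward the dial: 0 is out (dial free), 0.010 fully in. It stays where it is left and takes about 2 N to slide. Its nose meets the index wheel after about 5 mm and enters between two ribs only when the dial stands in a click.

How it is judged (in metres and radians):
On the way, in this order (a step that is already met when the one before it is completed fails the run):
1. the dial is turned clockwise firmly against its stop (over 12 N on the stop pin for 0.1 s) (contact force between stop_pin and anything else above 12 N), for 0.1 s.
2. the dial is turned back three clicks from the stop (upper roller 0.75 mm above closed, within half a click) (z of roller_mid in the frame of press between 0.07712 and 0.07736 m), for 0.2 s.
At the end, for the whole second after the job is handed in: The dial stands three clicks back from its stop (upper roller 0.75 mm above closed, within half a click) and the lock bolt is in by more than 8.5 of its 10 mm (all of step 2 and value of joint lock_bolt above 0.0085 m); the robot touches nothing.
It fails at once if the dial is forced against its stop (more than 35 N on the stop pin) (contact force between stop_pin and anything else above 35 N).
It also fails if it takes over 67 s, if anything falls off the work surface, if the arm or the gripper's body presses on something with over 40 N, if the wrist force passes 120 N, or if a joint passes its speed limit or range.

## Robot

A 7-joint arm with a two-finger parallel gripper is mounted at the origin on a cart in front of the work surface, level with it; the furniture and walls round the work are solid. World frame = base frame: x ahead of the robot, y to its left, z up, the work surface at z = 0. Lengths are in mm, angles in rad, forces in N, time in s.
With the tool pointing down it reaches from about 425 to 1025 mm from the base axis. Payload 3.6 kg.
Tool frame: the origin (TCP) lies midway between the tips of the shut fingers; the grasp point (between the pads) lies 19 mm behind it; z points along the fingers, y is the line along which they close (so a half turn about z gives the same grasp; the last joint's range is limited). The gripper opens to 85 mm and grips with 20 to 120 N. Pads are 22 mm wide; open, the fingers measure 114 mm over their backs; the gripper's body (76 mm by 85 mm) begins 54 mm behind the grasp point. The pads swing forward as they close: fully open they stand 13 mm farther back than shut.
Start: joints at [-1.252, 0.591, 0.048, 1.609, -0.033, 0.943, -0.034], TCP at [290.848, 664.106, 231.302] pointing down, gripper open.
Joint ranges: [-2.69, 2.69], [-0.47, 2.24], [-1.27, 1.36], [0.19, 2.51], [-1.53, 4.68], [0.08, 2.07], [-3.09, 3.09]. Speed limits (rad/s): [2.57, 2.57, 3.14, 3.14, 3.14, 3.14, 3.14].

## Interface

Orientations are given as a unit quaternion [w, x, y, z].
In Python, from rig import r, optics, finder gives the robot as it stands. The module is installed in compiled form; this text tells all that it offers. Calls block until the motion is done:
- r.move_to(position, orientation): joint-space move of the TCP to a pose.
- r.move_linear(position, rotation=None, vel=150, contact_N=None): straight line of the TCP; rotation=None keeps the orientation; vel is the mean speed in mm/s. With contact_N (N) it stops when the force on the tool has changed by that much, and returns True; else False.
- r.goto_joints(angles): joint-space move.
- r.gripper_to(opening, squeeze=None): finger opening in mm; squeeze is the grip in N (None keeps the last); returns when the fingers have stopped.
- r.pause(seconds).
- r.ik(position, orientation): joint angles nearest the present ones, or None.
- r.observe(): the state.
- optics.snapshot(name): name is "side" or "top" or "wrist"; returns (picture, depth): 480x640x3 uint8, red, green, blue; 480x640 float32, mm along the optical axis (not along the pixel's ray), 0 where there is no reading.
- optics.camera_params(name): a dict with "intrinsics" (3x3 intrinsics, pixels), "camera_from_world" (4x4, takes a point from world to camera coordinates). Camera axes: x right, y up, looking along -z (the intrinsics and any distortion apply to the point x, -y, -z); pixel columns grow to the right and rows downward; lengths in mm; the calibration is good to about 2 mm. A picture is of the moment at which its call begins: read the wrist's pose just before it. camera_params takes no time and is no camera call; for the wrist camera it gives the pose at the moment of the call.
A pose or a line that the arm cannot do raises r.Unreachable and nothing moves.
- r.close_job(): hands the job in; it is judged then, once.
Trained networks look in the newest picture that a camera, given by its name, has taken for a name from the list of things; names that differ only in an ending like _2 or _b are one class to them, and where a whole thing is asked for, a point or a joint stands for the part that bears it (a point fixed in the world has none). Each returns a list of dicts, best first, with "confidence" (0 to 1); they miss things now and then, are a little off and sometimes report something else, mostly with a low value. They report only what shows in the picture. A call takes as long as a camera call.
- finder.find_in(thing, camera): "xyz" ([x, y, z] in mm, in the coordinates of the camera as it stood for that picture, good to about 4 mm: the middle of the surface that is visible of it).
The state is a dict: "clock": time; "joints": joint angles; "joint_velocities": joint speeds; "effort": joint torques, N m; "ee_pos": TCP position; "tcp_rot": TCP orientation; "wrist_force": force on the tool from outside, world axes, zero at the start; "moment": the same for the moment, N m; "width": finger opening in mm; "finger_force": force on a finger pad.
Only numpy, scipy, OpenCV 4.12 (cv2) and the standard library are available. Lean on these libraries where they do the work, as an engineer would, in place of code of your own. Each camera call takes 0.05 s, during which the arm holds its last target. There are 200 camera calls.

## Working session

There is one attempt and no reset: what is moved stays moved. The work goes in short steps, each a Python script; the robot and the scene stay as the last script left them, time stands still between calls to the robot, and variables do not carry over. Pictures are saved under pics/ and viewed, at most 10 in all, crops included, and the job is handed in when it is done.

```bash
mkdir -p pics
cat > h.py <<'E'
from rig import r, optics, finder
import numpy as np, cv2
from scipy.spatial.transform import Rotation as R
def cloud(cam):
    P=optics.camera_params(cam); img,d=optics.snapshot(cam)
    K=np.array(P["intrinsics"]);T=np.linalg.inv(np.array(P["camera_from_world"]))
    v,u=np.mgrid[:480,:640]
    c=np.stack([(u-K[0,2])/K[0,0]*d,-(v-K[1,2])/K[1,1]*d,-d],-1)
    w=c@T[:3,:3].T+T[:3,3]; w[d==0]=np.nan
    return img,w,T
def quat(yaw): # tool down, tool y axis at world angle yaw
    y=np.array([np.cos(yaw),np.sin(yaw),0]);z=np.array([0,0,-1.]);x=np.cross(y,z)
    q=R.from_matrix(np.stack([x,y,z],1)).as_quat();return [q[3],q[0],q[1],q[2]]
E
python3 - <<'E'
from h import *
for c in ("top","side"):
    img,w,T=cloud(c); cv2.imwrite(f"pics/{c}1.png",img[:,:,::-1]); np.save(f"{c}1.npy",w)
    for n in ("dial_grip","lock_grip","press","index_wheel"):
        for f in finder.find_in(n,c)[:2]: print(c,n,round(f["confidence"],2),(T[:3,:3]@f["xyz"]+T[:3,3]).round(1))
o=r.observe();print(o)
E
```

```text
top dial_grip 0.49 [477.8 -31.2 195.3]
top lock_grip 0.7 [492.5 -87.1 153.6]
top index_wheel 0.94 [466.9 -33.7 126.3]
side dial_grip 0.73 [482.  -19.9 182.3]
side lock_grip 0.63 [ 494.8 -100.5  180.4]
side press 0.92 [487.3  24.4 122.1]
side press 0.58 [479.9 -20.5 181.4]
side index_wheel 0.88 [484.5  25.3 127.2]
{'clock': 0.5, 'joints': array([-1.25149124,  0.59125624,  0.04840476,  1.60850617, -0.03331593,
        0.94273051, -0.0337044 ]), 'joint_velocities': array([-2.50601147e-03, -8.09322514e-05, -6.98924533e-04, -1.78833999e-03,
       -1.72096390e-04, -1.24656181e-03,  5.12157405e-04]), 'effort': array([-1.36669976e-03, -5.48098755e+01,  1.54378809e+00, -1.98292673e+01,
        9.30837414e-03,  2.71739162e-03,  4.11887271e-06]), 'ee_pos': array([290.84738577, 664.08838658, 231.25966563]), 'tcp_rot': array([ 1.41805441e-06,  2.04932724e-01,  9.78776060e-01, -4.78001323e-05]), 'wrist_force': array([-0.24956907,  0.34371945, -0.1693253 ]), 'moment': array([-0.04737565,  0.02329204,  0.04893469]), 'finger_force': 0.0, 'width': 84.97671824397908}
```

View pics/top1.png

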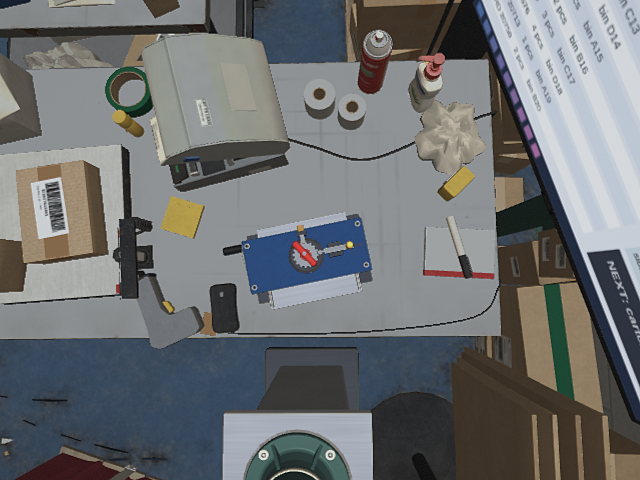

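View pics/side1.png

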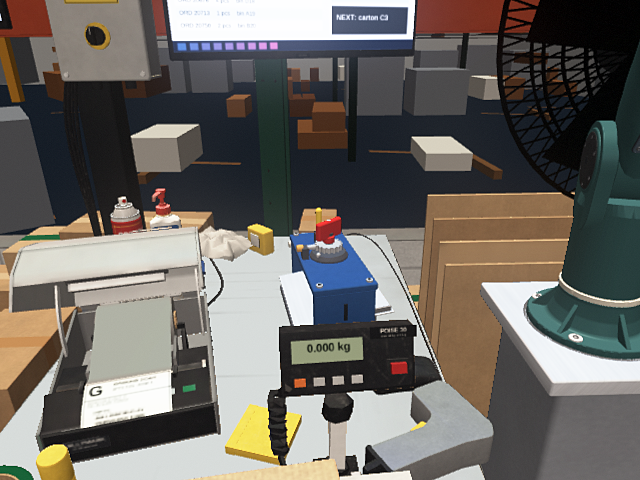

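Run:
```python
import numpy as np,cv2
for c in ("top","side"):
    w=np.load(c+"1.npy");hsv=cv2.cvtColor(cv2.imread(f"pics/{c}1.png"),cv2.COLOR_BGR2HSV)
    H,S,V=[hsv[...,i].astype(int) for i in range(3)]
    for n,m,lo in(("red",((H<8)|(H>172)),160),("yellow",(H>20)&(H<35),150)):
        k=m&(S>120)&(V>60)&(w[...,2]>lo)&(w[...,2]<205)&(np.hypot(w[...,0]-480,w[...,1]+40)<120)
        p=w[k]; 
        if len(p)<5: print(c,n,len(p));continue
        q=p[p[:,2]>np.percentile(p[:,2],95)-8]
        u,s,vt=np.linalg.svd(q[:,:2]-q[:,:2].mean(0),full_matrices=False)
        a=(q[:,:2]-q[:,:2].mean(0))@vt.T
        print(c,n,len(p),len(q),"med",np.median(p,0).round(1),"top",q.mean(0).round(1),"mid",((q.min(0)+q.max(0))/2).round(1),"ang",np.degrees(np.arctan2(vt[0,1],vt[0,0])).round(1),"ext",np.ptp(a,0).round(1), "centre",(q[:,:2].mean(0)+((a.min(0)+a.max(0))/2)@vt).round(1))
```

```text
top red 204 180 med [480.  -28.7 195.4] top [479.7 -28.9 195.7] mid [479.5 -28.5 194.9] ang -136.7 ext [54.1 11.6] centre [479.7 -28.7]
top yellow 34 31 med [ 495.4 -108.4  189.8] top [ 495.5 -108.3  189.8] mid [ 495.9 -108.4  188.9] ang -80.0 ext [10.5  9.8] centre [ 496.1 -108.1]
side red 470 169 med [480.8 -18.2 181.9] top [480.3 -21.1 191.9] mid [479.1 -23.7 191.3] ang 41.6 ext [55.9 13.3] centre [479.1 -25. ]
side yellow 83 31 med [ 496.2 -102.   176.7] top [ 495.5 -103.6  185.8] mid [ 495.1 -103.9  185.3] ang 49.8 ext [12.9 10.1] centre [ 495.8 -104.5]
```

The top view shows the press with its red bar at about pixel (303,255), running from (+x,+y) to (−x,−y). The yellow knob is at (350,245). The side view confirms the bar stands over the index wheel at (328,235). From these the press yaw is about 11° and the bar is at about 43°.

Run:
```python
from h import *
c=[479.7,-28.0]
p=r.observe()["ee_pos"]; r.move_linear([p[0],p[1],330],vel=200)
for y0 in (133,-47):
    for dy in (0,-70,-150):
        j=r.ik([*c,300],quat(np.radians(y0+dy))); print(y0,dy,None if j is None else np.round(j,2))
r.move_to([c[0],c[1],320],quat(np.radians(133)))
img,w,T=cloud("wrist"); cv2.imwrite("pics/w1.png",img[:,:,::-1]); np.save("w1.npy",w)
print(T.round(2)); o=r.observe(); print(o["clock"],o["ee_pos"],o["joints"].round(3),o["moment"],o["wrist_force"])
hsv=cv2.cvtColor(img,cv2.COLOR_RGB2HSV);H,S,V=[hsv[...,i].astype(int) for i in range(3)]
for n,m in(("red",((H<8)|(H>172))),("yellow",(H>20)&(H<35))):
    k=m&(S>120)&(V>60)&(w[...,2]>160)&(w[...,2]<205)&(np.hypot(w[...,0]-480,w[...,1]+40)<120)
    q=w[k]; 
    if len(q)<5: print(n,len(q)); continue
    q=q[q[:,2]>np.percentile(q[:,2],95)-6]; (cx,cy),s,a=cv2.minAreaRect(q[:,:2].astype(np.float32)); b=cv2.boxPoints(((cx,cy),s,a))
    e=b[1]-b[0] if np.linalg.norm(b[1]-b[0])>np.linalg.norm(b[2]-b[1]) else b[2]-b[1]
    print(n,len(q),cx,cy,s,np.degrees(np.arctan2(e[1],e[0])),q[:,2].mean())
```

```text
133 0 [-0.3   0.2   0.31  2.08 -0.08  0.87  2.38]
133 -70 [-0.46  0.21  0.51  2.09 -0.13  0.87  1.22]
133 -150 [-0.64  0.24  0.73  2.09 -0.21  0.88 -0.08]
-47 0 [-0.71  0.26  0.83  2.09 -0.25  0.89 -0.56]
-47 -70 [-0.94  0.39  1.2   2.1  -0.45  0.95 -1.53]
-47 -150 [-0.2   0.2   0.2   2.08 -0.05  0.87  2.87]
[[-6.8000e-01 -7.0000e-01 -2.1000e-01  4.2524e+02]
 [ 7.3000e-01 -6.5000e-01 -2.0000e-01 -7.8380e+01]
 [ 0.0000e+00 -2.9000e-01  9.6000e-01  4.6270e+02]
 [ 0.0000e+00  0.0000e+00  0.0000e+00  1.0000e+00]]
3.7333 [480.06318181 -27.23891275 319.99053547] [-0.329  0.177  0.34   2.055 -0.074  0.921  2.373] [0.04527556 0.0237848  0.00488662] [ 0.42277893 -0.78135717  1.07757983]
red 1143 479.9563293457031 -28.853628158569336 (55.37384796142578, 11.444296836853027) 43.283432 195.3150009177011
yellow 256 495.0246887207031 -108.85546112060547 (11.595903396606445, 11.310429573059082) 43.286514 188.77759858921596
```

View pics/w1.png

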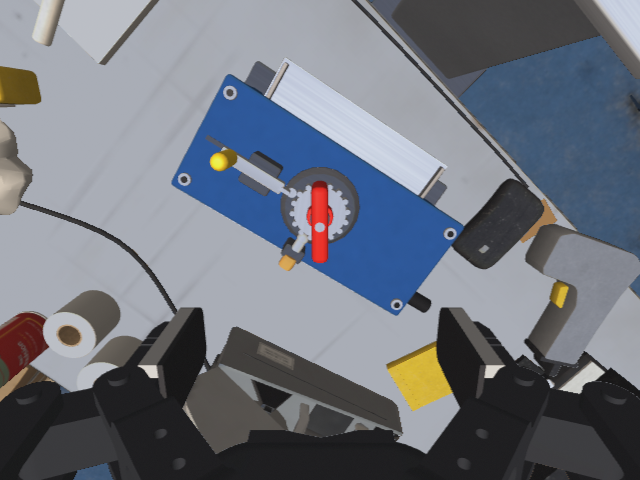

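Close up, the red bar runs vertically at pixel (320,220), between the fingers, with the knob at (220,161). The grasp angle is right, so I'm taking hold of the bar.

Run:
```python
from h import *
q=quat(np.radians(133.3)); r.gripper_to(50,40)
r.move_linear([479.9,-28.7,215],q,vel=150)
print(r.move_linear([479.9,-28.7,164.5],q,vel=80,contact_N=8))
r.gripper_to(5,60); r.pause(.2)
o=r.observe(); print(o["clock"],o["ee_pos"],o["joints"].round(3),o["moment"].round(3),o["wrist_force"].round(2),o["width"],o["finger_force"])
j=o["joints"].copy()
for i in range(4):
    j[6]-=np.radians(1); r.goto_joints(j); o=r.observe(); print(o["clock"],o["joints"][6].round(4),j[6].round(4),o["moment"].round(3),o["wrist_force"].round(1),o["ee_pos"].round(2))
```

```text
False
6.4417 [480.25158732 -28.6400535  165.2555194 ] [-0.244  0.403  0.271  2.214 -0.204  0.546  2.508] [ 0.047  0.259 -0.005] [-0.76  0.16  5.97] 15.790161398208342 58.52829873561859
6.6917 2.4903 2.4901 [0.008 0.096 0.055] [ 0.2 -0.2  0.9] [480.23 -28.58 165.36]
6.9417 2.4729 2.4727 [0.067 0.14  0.165] [-0.8  0.   2.6] [480.23 -28.58 165.32]
7.1917 2.4555 2.4552 [0.086 0.167 0.187] [-1.5  0.2  3.5] [480.24 -28.57 165.34]
7.4417 2.4378 2.4378 [0.102 0.226 0.147] [-0.5 -0.5  3.2] [480.23 -28.6  165.32]
```

Run:
```python
from h import *
o=r.observe(); j=o["joints"].copy(); j0=2.508; L=[]
while 1:
    m=o["moment"][2]; s=3 if m<.08 else 2 if m<.2 else 1
    if m>.33 or j0-j[6]>np.radians(150) or o["clock"]>40 or np.abs(o["wrist_force"]).max()>30: break
    j[6]-=np.radians(s); r.goto_joints(j); o=r.observe()
    L.append((round(float(np.degrees(j0-j[6])),1),round(float(o["moment"][2]),3)))
r.pause(.3); o2=r.observe(); print(L); print(o2["clock"],o2["moment"],o2["wrist_force"],o2["joints"][6],o2["ee_pos"],o2["width"])
```

```text
[(6.0, 0.031), (9.0, 0.033), (12.0, -0.041), (15.0, -0.14), (18.0, -0.245), (21.0, -0.104), (24.0, 0.023), (27.0, 0.011), (30.0, -0.009), (33.0, -0.033), (36.0, -0.117), (39.0, -0.133), (42.0, -0.12), (45.0, -0.051), (48.0, 0.141), (50.0, -0.004), (53.0, 0.013), (56.0, 0.038), (59.0, -0.174), (62.0, -0.217), (65.0, -0.158), (68.0, -0.042), (71.0, 0.06), (74.0, 0.05), (77.0, -0.059), (80.0, -0.146), (83.0, -0.138), (86.0, -0.253), (89.0, -0.071), (92.0, 0.024), (95.0, 0.012), (98.0, -0.005), (101.0, -0.139), (104.0, -0.098), (107.0, -0.225), (110.0, -0.081), (113.0, 0.127), (115.0, 0.392)]
17.2417 [-0.21596051  0.11690595  0.43712636] [ 0.05809889 -2.01833669  2.32063089] 0.5011337237157978 [480.26932401 -28.59962349 165.31670344] 15.861155159562518
```

Detents showed at about 0, 23, 47, 70 and 91.5°, and the torque rose firmly at 112–115°. That puts the stop at about 112.5°, five clicks on, so three clicks back is 45°.

Run:
```python
from h import *
o=r.observe(); j=o["joints"].copy(); j0=2.508; L=[]
for a in [110,106,*range(102,44,-4),45]:
    j[6]=j0-np.radians(a); r.goto_joints(j); o=r.observe(); L.append((a,round(float(o["moment"][2]),3)))
print(L); r.pause(.3); r.gripper_to(50); r.pause(.3)
p=r.observe()["ee_pos"]; r.move_linear([p[0],p[1],260],vel=150)
img,w,T=cloud("wrist"); cv2.imwrite("pics/w2.png",img[:,:,::-1])
hsv=cv2.cvtColor(img,cv2.COLOR_RGB2HSV);H,S,V=[hsv[...,i].astype(int) for i in range(3)]
for n,m in(("red",((H<8)|(H>172))),("yellow",(H>20)&(H<35))):
    k=m&(S>120)&(V>60)&(w[...,2]>160)&(w[...,2]<205)&(np.hypot(w[...,0]-480,w[...,1]+40)<120)
    q=w[k]
    if len(q)<5: print(n,len(q)); continue
    q=q[q[:,2]>np.percentile(q[:,2],95)-6]; (cx,cy),s,a=cv2.minAreaRect(q[:,:2].astype(np.float32)); b=cv2.boxPoints(((cx,cy),s,a))
    e=b[1]-b[0] if np.linalg.norm(b[1]-b[0])>np.linalg.norm(b[2]-b[1]) else b[2]-b[1]
    print(n,len(q),cx,cy,s,np.degrees(np.arctan2(e[1],e[0])),q[:,2].mean())
o=r.observe();print(o["clock"],o["joints"].round(2))
for y in (11.4,-78.6,101.4,-168.6): 
    jj=r.ik([500,-135,170],quat(np.radians(y))); print(y,None if jj is None else jj.round(2))
```

```text
[(110, 0.092), (106, 0.013), (102, -0.008), (98, 0.057), (94, 0.228), (90, 0.017), (86, -0.035), (82, -0.058), (78, 0.047), (74, 0.081), (70, 0.139), (66, -0.093), (62, 0.0), (58, -0.021), (54, 0.128), (50, 0.211), (46, 0.112), (45, -0.031)]
red 1785 479.33453369140625 -28.48374366760254 (11.731422424316406, 54.92292404174805) -2.1152887 195.25363824992465
yellow 337 494.43133544921875 -108.11660766601562 (11.82014274597168, 10.418474197387695) 55.87212 188.43543415746274
23.6 [-0.31  0.26  0.33  2.13 -0.12  0.78  1.64]
11.4 [-0.23  0.48  0.55  2.14 -0.42  0.63  0.82]
-78.6 [-0.48  0.61  0.94  2.15 -0.74  0.75 -0.42]
101.4 [-0.04  0.44  0.28  2.13 -0.21  0.6   2.16]
-168.6 [ 0.82  0.56 -0.89  2.1   0.64  0.77  2.87]
```

View pics/w2.png

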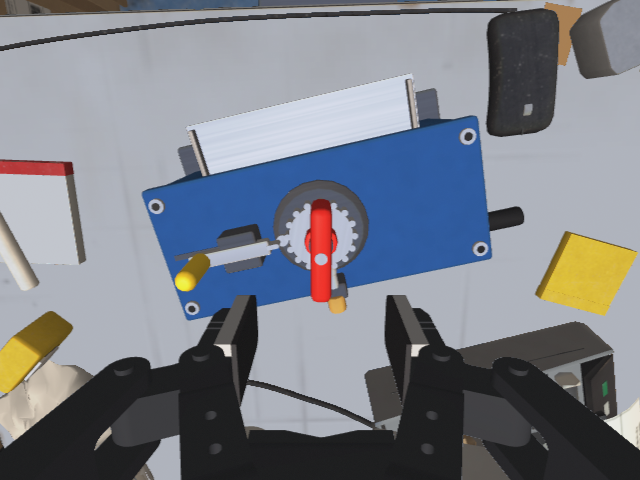

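The bar turned −45.4° net (two clicks clockwise from the start, with the stop at five), so the dial stands three clicks back. In the picture the bar is at (320,250) and the knob at (190,275). Next I push the knob in with shut fingers.

Run:
```python
from h import *
K=np.array([494.7,-108.3]);D=np.array([479.6,-28.6]);d=(D-K)/np.linalg.norm(D-K); yaw=np.arctan2(d[1],d[0])-np.pi/2
print(np.linalg.norm(D-K),np.degrees(yaw)); q=quat(yaw)
P=lambda s,z:[*(K+s*d),z]
r.gripper_to(0,30)
r.move_to(P(-35,260),q); r.move_linear(P(-35,170),vel=150,contact_N=10)
c=r.move_linear(P(-5.5,170),vel=25,contact_N=12)
o=r.observe(); f=(o["ee_pos"][:2]-K)@d; print(c,o["clock"],f,o["wrist_force"])
r.move_linear(P(f-12,170),vel=60); 
r.move_linear(P(-35,260),vel=150)
img,w,T=cloud("wrist"); cv2.imwrite("pics/w3.png",img[:,:,::-1])
hsv=cv2.cvtColor(img,cv2.COLOR_RGB2HSV);H,S,V=[hsv[...,i].astype(int) for i in range(3)]
k=(H>20)&(H<35)&(S>120)&(V>60)&(w[...,2]>160)&(w[...,2]<205)&(np.hypot(w[...,0]-480,w[...,1]+40)<120)
p=w[k]; p=p[p[:,2]>np.percentile(p[:,2],95)-6]; print(len(p),p.mean(0),(p[:,:2].mean(0)-K)@d,r.observe()["clock"])
```

```text
81.11781555244197 10.728128791979282
False 27.1167 -9.279203498741971 [ 0.70849572 -7.92015834 -2.5478899 ]
405 [493.67049838 -99.3697965  188.81533338] 8.965757877658124 28.3417
```

View pics/w3.png

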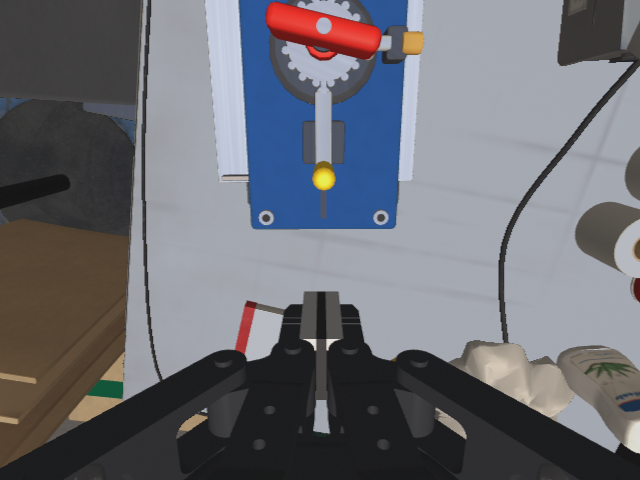

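The bolt nose is now in the wheel at (322,90), and the knob at (323,178) measures about 9 mm in. I'll push once more, harder, to be sure it is home.

Run:
```python
from h import *
K=np.array([494.7,-108.3]);D=np.array([479.6,-28.6]);d=(D-K)/np.linalg.norm(D-K)
P=lambda s,z:[*(K+s*d),z]
r.move_linear(P(-35,170),vel=150,contact_N=10)
c=r.move_linear(P(0,170),vel=30,contact_N=18); o=r.observe(); f=(o["ee_pos"][:2]-K)@d; print(c,f,o["wrist_force"])
r.pause(.3); o=r.observe(); f=(o["ee_pos"][:2]-K)@d; print(f,o["wrist_force"])
r.move_linear(P(f-12,170),vel=60); r.move_linear(P(-35,260),vel=150)
img,w,T=cloud("wrist")
hsv=cv2.cvtColor(img,cv2.COLOR_RGB2HSV);H,S,V=[hsv[...,i].astype(int) for i in range(3)]
for n,m in(("red",((H<8)|(H>172))),("yellow",(H>20)&(H<35))):
    k=m&(S>120)&(V>60)&(w[...,2]>160)&(w[...,2]<205)&(np.hypot(w[...,0]-480,w[...,1]+40)<120)
    p=w[k];p=p[p[:,2]>np.percentile(p[:,2],95)-6]
    print(n,p.mean(0),(p[:,:2].mean(0)-K)@d,cv2.minAreaRect(p[:,:2].astype(np.float32)))
print(r.observe()["clock"])
```

```text
True -9.62393933285422 [ 0.28183247 -1.71076183  1.35076519]
-9.589012002759121 [ 0.87369783 -0.51366629  2.19068291]
red [479.90523284 -29.08450037 195.2732526 ] 80.58496472226811 ((480.07769775390625, -28.45763397216797), (12.292099952697754, 55.27602767944336), 88.32611083984375)
yellow [493.66984345 -99.37749816 188.80477408] 8.958312740557353 ((493.72125244140625, -99.69639587402344), (11.737178802490234, 12.294422149658203), 56.21327590942383)
31.6
```

```bash
python3 -c "
from h import *
print(r.close_job())"
```

```text
the job is handed in; nothing more can be done
None
```

I handed the job in at about 32 s on the robot's clock: the dial went firmly onto its stop (0.39–0.44 N m at the handle) and back three clicks, and the lock bolt went in until it would not move under an 18 N push. The close-up images put the knob about 9 mm in (72 mm from the dial, where fully in is 73 mm); no verdict came back.

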